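# Flip the stock tags to match the rivet bins

## Task

Each bin on the board has a hinged flip tag in front of it: set the tags so that only the full bins show the disc face up, and the nearly empty bins show the cross face up, each tag lying fully over on its stop. Push the wrong tags over with the fingertips, and leave tags that are already right as they are. Do not lift or shift the bins, or the stone, jar and driver beside the board.

Things in the scene. Friction and masses are not known exactly. Their poses are not given: they have to be found in the camera images.
- board: Plywood board, 260 (x) x 470 (y) x 10 mm, fixed on the bench; origin at the centre of its underside. Its +x points away from the robot, its y along the row. Four bins stand in a row along y, 112 mm apart, centres at x = +70 mm, and straight in front of each a flip tag, hinge line at x = -70 mm. All are square to the board; which bin and which tag has which place varies.
- full_bin_a: Open black plastic bin, 100 (x) x 96 (y) x 55 mm high, standing loose on the board, heaped to the brim with steel rivets (heap up to 70 mm above its foot). Origin at the centre of its underside, on the board's top. Which place in the row it has varies.
- full_bin_b: Open black plastic bin, 100 (x) x 96 (y) x 55 mm high, standing loose on the board, heaped to the brim with steel rivets (heap up to 70 mm above its foot). Origin at the centre of its underside, on the board's top. Which place in the row it has varies.
- empty_bin_a: Open black plastic bin, 100 (x) x 96 (y) x 55 mm high, standing loose on the board, nearly empty: only two rivets lie on its floor. Origin at the centre of its underside, on the board's top. Which place in the row it has varies.
- empty_bin_b: Open black plastic bin, 100 (x) x 96 (y) x 55 mm high, standing loose on the board, nearly empty: only two rivets lie on its floor. Origin at the centre of its underside, on the board's top. Which place in the row it has varies.
- tag_a (a joint): Flip tag A, in front of any of the bins: aluminium plate 88 mm wide, 3 mm thick, turning like a page on a level hinge along board y. 0 = leans away from the bin, to the robot's side, on its stop, cross face up; 2.0 rad = leans to the bin, on its stop, black disc face up; 1.0 = upright. At a stop it is 33 degrees above level. 60 g, hinge almost free: past upright it falls to the stop by itself.
- tag_a_hinge (a point): Middle of the hinge axis of tag A, fixed, 38 mm above the bench (28 mm above the board); axes as the board's. Steel cheeks (tops 44 mm above the bench) stand at both ends, 47 to 54 mm along the row from this point.
- tag_a_edge (a point): Middle of the free edge of tag A: a bead 8 mm thick, 88 mm wide, 52 mm from the hinge axis, turning with the tag (at a stop 44 mm sideways of the hinge, 66 mm above the bench; 42 mm free between bead and bin when leaning to the bin). About 0.3 N lifts it. A level push with an upright finger may bind by friction: lift it from underneath or follow its arc until past upright.
- tag_b (a joint): Flip tag B, in front of any of the bins: aluminium plate 88 mm wide, 3 mm thick, turning like a page on a level hinge along board y. 0 = leans away from the bin, to the robot's side, on its stop, cross face up; 2.0 rad = leans to the bin, on its stop, black disc face up; 1.0 = upright. At a stop it is 33 degrees above level. 60 g, hinge almost free: past upright it falls to the stop by itself.
- tag_b_hinge (a point): Middle of the hinge axis of tag B, fixed, 38 mm above the bench (28 mm above the board); axes as the board's. Steel cheeks (tops 44 mm above the bench) stand at both ends, 47 to 54 mm along the row from this point.
- tag_b_edge (a point): Middle of the free edge of tag B: a bead 8 mm thick, 88 mm wide, 52 mm from the hinge axis, turning with the tag (at a stop 44 mm sideways of the hinge, 66 mm above the bench; 42 mm free between bead and bin when leaning to the bin). About 0.3 N lifts it. A level push with an upright finger may bind by friction: lift it from underneath or follow its arc until past upright.
- tag_c (a joint): Flip tag C, in front of any of the bins: aluminium plate 88 mm wide, 3 mm thick, turning like a page on a level hinge along board y. 0 = leans away from the bin, to the robot's side, on its stop, cross face up; 2.0 rad = leans to the bin, on its stop, black disc face up; 1.0 = upright. At a stop it is 33 degrees above level. 60 g, hinge almost free: past upright it falls to the stop by itself.
- tag_c_hinge (a point): Middle of the hinge axis of tag C, fixed, 38 mm above the bench (28 mm above the board); axes as the board's. Steel cheeks (tops 44 mm above the bench) stand at both ends, 47 to 54 mm along the row from this point.
- tag_c_edge (a point): Middle of the free edge of tag C: a bead 8 mm thick, 88 mm wide, 52 mm from the hinge axis, turning with the tag (at a stop 44 mm sideways of the hinge, 66 mm above the bench; 42 mm free between bead and bin when leaning to the bin). About 0.3 N lifts it. A level push with an upright finger may bind by friction: lift it from underneath or follow its arc until past upright.
- tag_d (a joint): Flip tag D, in front of any of the bins: aluminium plate 88 mm wide, 3 mm thick, turning like a page on a level hinge along board y. 0 = leans away from the bin, to the robot's side, on its stop, cross face up; 2.0 rad = leans to the bin, on its stop, black disc face up; 1.0 = upright. At a stop it is 33 degrees above level. 60 g, hinge almost free: past upright it falls to the stop by itself.
- tag_d_hinge (a point): Middle of the hinge axis of tag D, fixed, 38 mm above the bench (28 mm above the board); axes as the board's. Steel cheeks (tops 44 mm above the bench) stand at both ends, 47 to 54 mm along the row from this point.
- tag_d_edge (a point): Middle of the free edge of tag D: a bead 8 mm thick, 88 mm wide, 52 mm from the hinge axis, turning with the tag (at a stop 44 mm sideways of the hinge, 66 mm above the bench; 42 mm free between bead and bin when leaning to the bin). About 0.3 N lifts it. A level push with an upright finger may bind by friction: lift it from underneath or follow its arc until past upright.
- stone: Bystander: loose rounded grey stone, 94 mm across, 72 mm high, beside the board; origin at the centre of its underside.
- jar: Bystander: loose closed jar, 56 mm across, 75 mm high, beside the board; origin at the centre of its underside.
- chisel: Bystander: loose wooden-handled driver, 190 mm long, lying along its x on the bench between robot and board; origin on the bench under its middle.

How it is judged (in metres and radians):
At the end, for the whole second after the job is handed in: The tag in front of each full bin lies towards its bin, disc up (joint above 1.85 rad), the tag in front of each nearly empty bin lies away from it, cross up (joint below 0.15 rad); bins, stone, jar and driver are within 15 mm of where they started ((((horizontal distance between tag_a_hinge and full_bin_a below 0.158 m or horizontal distance between tag_a_hinge and full_bin_b below 0.158 m) and value of joint tag_a above 1.85 rad) or ((horizontal distance between tag_a_hinge and empty_bin_a below 0.158 m or horizontal distance between tag_a_hinge and empty_bin_b below 0.158 m) and value of joint tag_a below 0.15 rad)) and (((horizontal distance between tag_b_hinge and full_bin_a below 0.158 m or horizontal distance between tag_b_hinge and full_bin_b below 0.158 m) and value of joint tag_b above 1.85 rad) or ((horizontal distance between tag_b_hinge and empty_bin_a below 0.158 m or horizontal distance between tag_b_hinge and empty_bin_b below 0.158 m) and value of joint tag_b below 0.15 rad)) and (((horizontal distance between tag_c_hinge and full_bin_a below 0.158 m or horizontal distance between tag_c_hinge and full_bin_b below 0.158 m) and value of joint tag_c above 1.85 rad) or ((horizontal distance between tag_c_hinge and empty_bin_a below 0.158 m or horizontal distance between tag_c_hinge and empty_bin_b below 0.158 m) and value of joint tag_c below 0.15 rad)) and (((horizontal distance between tag_d_hinge and full_bin_a below 0.158 m or horizontal distance between tag_d_hinge and full_bin_b below 0.158 m) and value of joint tag_d above 1.85 rad) or ((horizontal distance between tag_d_hinge and empty_bin_a below 0.158 m or horizontal distance between tag_d_hinge and empty_bin_b below 0.158 m) and value of joint tag_d below 0.15 rad)) and distance of each of full_bin_a, full_bin_b, empty_bin_a, empty_bin_b, stone, jar, chisel from where it was at the start of the episode below 0.015 m); the robot touches nothing.
It fails at once if a tag that was already right is turned over (past upright) (((horizontal distance between tag_a_hinge and empty_bin_a below 0.158 m or horizontal distance between tag_a_hinge and empty_bin_b below 0.158 m) and value of joint tag_a above 1 rad) or ((horizontal distance between tag_b_hinge and empty_bin_a below 0.158 m or horizontal distance between tag_b_hinge and empty_bin_b below 0.158 m) and value of joint tag_b above 1 rad) or ((horizontal distance between tag_c_hinge and empty_bin_a below 0.158 m or horizontal distance between tag_c_hinge and empty_bin_b below 0.158 m) and value of joint tag_c above 1 rad) or ((horizontal distance between tag_d_hinge and full_bin_a below 0.158 m or horizontal distance between tag_d_hinge and full_bin_b below 0.158 m) and value of joint tag_d below 1 rad)).
It fails at once if a bin, the stone, the jar or the driver is shifted or lifted by more than 15 mm (distance of any of full_bin_a, full_bin_b, empty_bin_a, empty_bin_b, stone, jar, chisel from where it was at the start of the episode above 0.015 m).
It also fails if it takes over 64 s, if anything falls off the work surface, if the arm or the gripper's body presses on something with over 40 N, if the wrist force passes 120 N, or if a joint passes its speed limit or range.

## Robot

A 6-joint arm with a two-finger parallel gripper is mounted at the origin on the work surface. World frame = base frame: x ahead of the robot, y to its left, z up, the work surface at z = 0. Lengths are in mm, angles in degrees, forces in N, time in s.
With the tool pointing down it reaches from about 325 to 775 mm from the base axis. Payload 9.3 kg.
Tool frame: the origin (TCP) lies midway between the tips of the shut fingers; the grasp point (between the pads) lies 19 mm behind it; z points along the fingers, y is the line along which they close (so a half turn about z gives the same grasp; the last joint's range is limited). The gripper opens to 85 mm and grips with 20 to 120 N. Pads are 22 mm wide; open, the fingers measure 114 mm over their backs; the gripper's body (76 mm by 85 mm) begins 54 mm behind the grasp point. The pads swing forward as they close: fully open they stand 13 mm farther back than shut.
Start: joints at [-82.769, 14.817, 1.232, 76.415, 0, 81.257], TCP at [151.354, -528.761, 202.079] pointing down, gripper open.
Joint ranges: [-174.27, 174.27], [-52.1, 104.24], [-59.71, 78.15], [-110.17, 111.67], [-87.03, 83.33], [-180, 180]. Speed limits (degrees/s): [127.2, 127.2, 159.86, 180, 180, 180].

## Interface

Orientations are given as [roll, pitch, yaw] about the fixed x, y, z axes, in that order (R = Rz(yaw) Ry(pitch) Rx(roll)).
In Python, from cell import get_state, get_image, camera_info, job gives the robot as it stands.
- The arm moves only by the tool apply_moves, never from a script. Its argument "deltas" is a list of rows, each a list of 6 numbers: the shift along the tool's x, y, z in m, then the turn, a rotation vector about the tool's x, y, z in degrees. In form: [[x, y, z, rx, ry, rz], ...]. A call has 1 to 20 rows; each row is the pose to reach, as a shift and turn from the pose commanded when the call began, along the tool's axes at that moment; what a row does not reach only later rows make up. A row lasts 1/8 s, in which the tool goes at most 62.5 mm and 10.7 degrees, less where a joint would pass 70% of its speed; a pose out of reach is approached as far as the arm can. A call with a gripper value outside its range is refused whole. "jaw" is the opening in per cent of the stroke, from 0 (shut) to 100 (fully open), set as the call begins (left out, the last holds). The fingers move at their own pace and stop on an object; "newtons" is the grip in N (left out, the last holds). Time passes only in rows, so rows that repeat a pose let the fingers close. It gives the time, the measured TCP pose, the force, the opening and the grip force at its end, in the units of the state.
- get_state(): the state, without advancing time (a new reading comes with each control period).
- get_image(name): name is "scene" or "top"; returns the picture (384x512x3 uint8, blue, green, red); there is no depth.
- camera_info(name): a dict with "fov_y" (degrees; the focal length in pixels is half the picture's height over the tangent of half this angle, whatever the lens; pixels are square), "cx", "cy" (the principal point, pixels), "k1" (the pictures are not rectified: a ray, as slopes to the right and down, at radius r is drawn at 1 + k1 r^2 times it, then the intrinsics apply), "rvec" (rotation vector, rad) and "tvec" (3), from world to camera coordinates, as OpenCV has them. Camera axes: x right, y down, z forward; pixel columns grow to the right and rows downward; lengths in mm; the calibration is good to about 2 mm. A picture is of the moment at which its call begins. camera_info takes no time and is no camera call.
- job.close_job(): hands the job in; it is judged then, once.
The state is a dict: "t": time; "qpos": joint angles; "qvel": joint speeds; "effort": joint torques, N m; "tool_pos": TCP position; "eef_rot": TCP orientation; "force": force on the tool from outside, world axes, zero at the start; "moment": the same for the moment, N m; "finger_gap": opening from 0.0 (shut) to 1.0 (fully open); "finger_force": force on a finger pad.
Only numpy, scipy, OpenCV 4.12 (cv2) and the standard library are available. Lean on these libraries where they do the work, as an engineer would, in place of code of your own. Each camera call takes 0.05 s, during which the arm holds its last target. There are 200 camera calls.

## Working session

There is one attempt and no reset: what is moved stays moved. The work goes in short steps, Python scripts to look and compute and a tool call to move; the robot and the scene stay as the last step left them, time stands still between calls to the robot, and variables do not carry over. Pictures are saved under pics/ and viewed, at most 10 in all, crops included, and the job is handed in when it is done.

Besides the shell and the picture viewer there is one more tool, called after "Emit:" by a JSON object that holds its "fn" and its "kwargs". apply_moves: Moves the arm, as the interface text tells. Its arguments: {"type":"object","properties":{"deltas":{"type":"array","items":{"type":"array","items":{"type":"number"}}},"jaw":{"type":"number"},"newtons":{"type":"number"}},"required":["deltas"]}

```bash
mkdir -p pics; python3 - <<'E'
from cell import *
import cv2
for n in("scene","top"):
    cv2.imwrite(f"pics/{n}0.png",get_image(n)); print(n,camera_info(n))
s=get_state();print(s)
E
```

```text
scene {'fov_y': 46.53511182701099, 'cx': 258.9594829687801, 'cy': 184.3952462641095, 'k1': -0.06403348197803793, 'rvec': array([ 2.08059571,  0.60686404, -0.35238446]), 'tvec': array([-492.85203137,  -66.7925397 , 1287.28612245])}
top {'fov_y': 56.009282953870034, 'cx': 247.21921117040552, 'cy': 192.79384228459662, 'k1': -0.029895923592131234, 'rvec': array([ 2.04044598, -2.1700086 ,  0.25026497]), 'tvec': array([ 72.11089457, 579.60948938, 814.42819701])}
{'t': 0.1, 'qpos': array([-8.27697273e+01,  1.48477308e+01,  1.19299179e+00,  7.64153926e+01,
       -1.59484489e-03,  8.12562058e+01]), 'qvel': array([ 0.00287056, -0.09171993,  0.10234556, -0.12985564,  0.02770903,
        0.01134652]), 'effort': array([ 6.22090403e-03, -5.56692839e+01,  3.45071375e+01,  1.15546709e-02,
       -8.46325293e-05, -1.18251307e-05]), 'tool_pos': array([ 151.30617763, -528.47154087,  201.51713857]), 'eef_rot': array([-1.79930441e+02, -9.08483285e-03,  1.59740623e+01]), 'force': array([-0.57223142, -0.2883058 , -0.05701112]), 'moment': array([ 0.0149519 , -0.00481736,  0.00060705]), 'finger_force': 0.0, 'finger_gap': 0.9964563391740481}
```

View pics/top0.png

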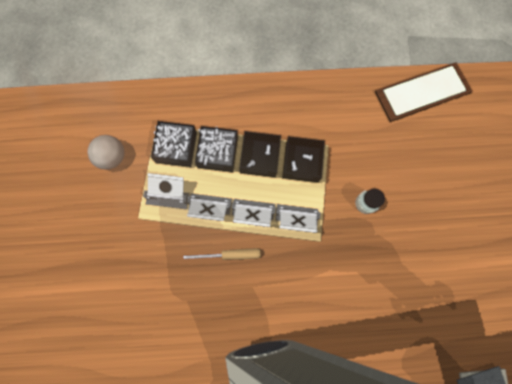

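View pics/scene0.png

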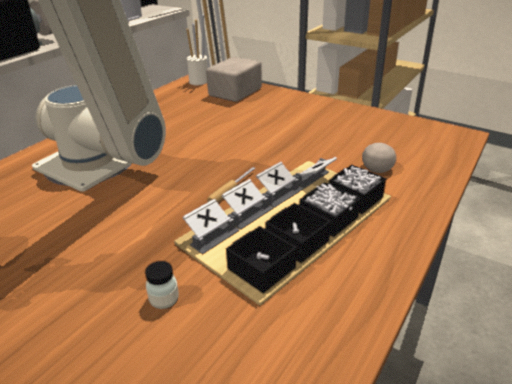

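Places from left (+y) to right: bins are full, full, empty, empty. The tags show disc at (165,187), then crosses at (208,209), (253,214) and (298,219). Only the second tag from the left is wrong. Next I'll locate the board.

```bash
cat > h.py <<'E'
from cell import *
import cv2,numpy as np
def cam(n):
    c=camera_info(n);f=192/np.tan(np.radians(c["fov_y"]/2))
    return c,np.array([[f,0,c["cx"]],[0,f,c["cy"]],[0,0,1]])
def ray(n,px,z):
    c,K=cam(n);R=cv2.Rodrigues(c["rvec"])[0]
    q=(np.array(px,float)-K[:2,2])/K[0,0]; u=q.copy()
    for _ in range(20):u=q/(1+c["k1"]*(u@u))
    d=R.T@np.r_[u,1];o=-R.T@c["tvec"]
    return o+d*(z-o[2])/d[2]
def proj(n,P):
    c,K=cam(n);return cv2.projectPoints(np.array(P,float).reshape(-1,1,3),c["rvec"],c["tvec"],K,np.array([c["k1"],0,0,0.]))[0][:,0]
E
python3 - <<'E'
from h import *
im=cv2.imread("pics/top0.png");hsv=cv2.cvtColor(im,cv2.COLOR_BGR2HSV)
print(hsv[180,235],hsv[178,300],hsv[260,300],hsv[214,145])
m=cv2.inRange(hsv,(17,40,150),(32,160,255));m[:110]=0;m[244:]=0;m[:,:130]=0;m[:,340:]=0
m=cv2.morphologyEx(m,cv2.MORPH_OPEN,np.ones((2,2)))
p=cv2.findNonZero(m)[:,0].astype(float)
# left, right, front edges: extremes per row/col then robust line
L=[(p[p[:,1]==y][:,0].min()-.5,y) for y in range(150,212)]
Rr=[(p[p[:,1]==y][:,0].max()+.5,y) for y in range(165,232)]
F=[(x,p[p[:,0]==x][:,1].max()+.5) for x in range(150,315)]
def ln(a):
    w=np.array([ray("top",q,10)[:2] for q in a])
    v=cv2.fitLine(w.astype(np.float32),cv2.DIST_HUBER,0,.5,.01).ravel();return v
ls=[ln(a) for a in(L,Rr,F)]
for v in ls:print(v,np.degrees(np.arctan2(v[1],v[0])))
def X(a,b):
    t=np.linalg.solve(np.c_[a[:2],-b[:2]],b[2:]-a[2:]);return a[2:]+t[0]*a[:2]
A=X(ls[0],ls[2]);B=X(ls[1],ls[2]);print(A,B,np.linalg.norm(A-B))
yv=(A-B)/np.linalg.norm(A-B);xv=np.array([yv[1],-yv[0]]);C=(A+B)/2+130*xv
print("centre",C,"yaw",np.degrees(np.arctan2(xv[1],xv[0])))
W=lambda x,y,z:np.r_[C+x*xv+y*yv,z]
big=cv2.resize(im[90:260,70:350],None,fx=2.8,fy=2.8,interpolation=cv2.INTER_CUBIC)
pts=[W(sx*130,sy*235,10) for sx in(-1,1) for sy in(-1,1)]+[W(70,y,10) for y in(-168,-56,56,168)]+[W(-114,y+e,66) for y in(-168,-56,56) for e in(-44,44)]+[W(-70,56+e,38) for e in (-47,47)]
for q in proj("top",pts):cv2.circle(big,tuple(int(v) for v in((q-[70,90]+.5)*2.8)),3,(0,0,255),-1)
cv2.imwrite("pics/ov.png",big)
for y in(56,):
  print("hinge",W(-70,y,38),"edge",W(-114,y,66))
E
```

```text
[ 21  95 226] [17 92 50] [ 13 144 156] [ 23  90 238]Traceback (most recent call last):
  File "<stdin>", line 8, in <module>
    return umr_minimum(a, axis, None, out, keepdims, initial, where)
ValueError: zero-size array to reduction operation minimum which has no identity
```

```bash
cat > b.py <<'E'
from h import *
im=cv2.imread("pics/top0.png");hsv=cv2.cvtColor(im,cv2.COLOR_BGR2HSV)
m=cv2.inRange(hsv,(17,40,120),(32,135,255));m[:110]=0;m[244:]=0;m[:,:130]=0;m[:,340:]=0
p=cv2.findNonZero(m)[:,0].astype(float)
r=lambda y:p[p[:,1]==y][:,0]
L=[(r(y).min()-.5,y) for y in range(168,212) if len(r(y))]
Rr=[(r(y).max()+.5,y) for y in range(184,232) if len(r(y))]
F=[(x,p[p[:,0]==x][:,1].max()+.5) for x in range(150,315) if (p[:,0]==x).any()]
def ln(a):
    w=np.array([ray("top",q,10)[:2] for q in a])
    v=cv2.fitLine(w.astype(np.float32),cv2.DIST_HUBER,0,.5,.01).ravel();return v
ls=[ln(a) for a in(L,Rr,F)]
def X(a,b):
    t=np.linalg.solve(np.c_[a[:2],-b[:2]],b[2:]-a[2:]);return a[2:]+t[0]*a[:2]
A=X(ls[0],ls[2]);B=X(ls[1],ls[2])
yv=(A-B)/np.linalg.norm(A-B);xv=np.array([yv[1],-yv[0]]);C=(A+B)/2+130*xv
W=lambda x,y,z:np.r_[C+x*xv+y*yv,z]
E
python3 - <<'E'
from b import *
for v in ls:print(v,np.degrees(np.arctan2(v[1],v[0])))
print(A,B,np.linalg.norm(A-B))
print("centre",C,"yaw",np.degrees(np.arctan2(xv[1],xv[0])))
big=cv2.resize(im[90:260,70:350],None,fx=2.8,fy=2.8,interpolation=cv2.INTER_CUBIC)
pts=[W(sx*130,sy*235,10) for sx in(-1,1) for sy in(-1,1)]+[W(70,y,10) for y in(-168,-56,56,168)]+[W(-114,y+e,66) for y in(-168,-56,56) for e in(-44,44)]+[W(-70,56+e,38) for e in (-47,47)]
for q in proj("top",pts):cv2.circle(big,tuple(int(v) for v in((q-[70,90]+.5)*2.8)),3,(0,0,255),-1)
cv2.imwrite("pics/ov.png",big)
print("hinge",W(-70,56,38),"edge",W(-114,56,66))
for q in((180,256),(262,254),(242,260),(242,248)):print(ray("top",q,10))
E
```

```text
[ 9.8218089e-01 -1.8793811e-01  6.2224792e+02  3.0562314e+02] -10.832479
[ 9.8126411e-01 -1.9266732e-01  5.4603619e+02 -1.5783603e+02] -11.108487
[1.8452619e-01 9.8282760e-01 5.0055252e+02 8.0299271e+01] 79.366486
[545.6104  320.28757] [ 459.04922 -140.75648] 469.09964
centre [630.0974   65.77713] yaw -10.633512
hinge [571.633   133.73232  38.     ] edge [528.38855 141.85147  66.     ]
[444.23907069 213.05642018  10.        ]
[436.68350716   8.16789485  10.        ]
[425.00659184  58.97026345  10.        ]
[454.64644976  57.22511319  10.        ]
```

View pics/ov.png

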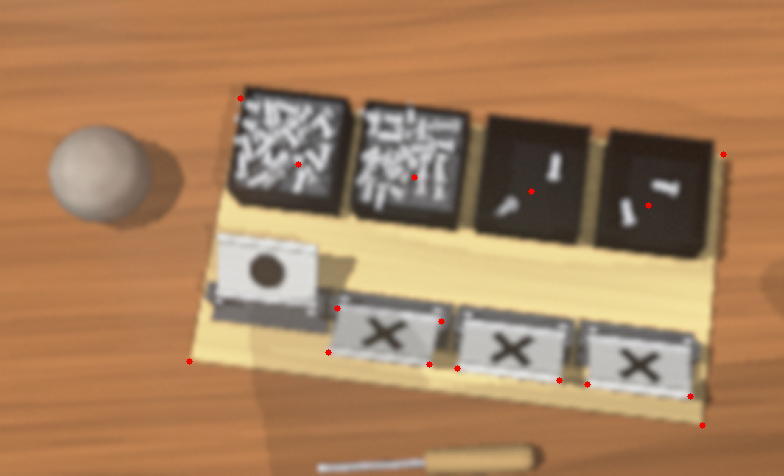

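Overlay fits to a few mm (board corners, bins, beads). Plan: shut the fingers, tilt the tool 35° forward, get the tip under the bead of tag 2, and follow its arc past upright.

```bash
cat >> b.py <<'E'
from scipy.spatial.transform import Rotation as Ro
def RT(th):return Ro.from_euler("z",-10.7,degrees=True)*Ro.from_euler("x",180,degrees=True)*Ro.from_euler("y",th,degrees=True)
def delta(P,R):
    s=get_state();R0=Ro.from_euler("xyz",s["eef_rot"],degrees=True)
    return np.r_[R0.inv().apply(np.array(P)-s["tool_pos"])/1000,(R0.inv()*R).as_rotvec(degrees=True)].round(4)
H=lambda x,z,y=56:W(-70+x,y,z)
E
python3 - <<'E'
from b import *
print(list(delta([400,-250,200],RT(0))),list(delta(H(-120,140),RT(35))),H(-120,140))
E
```

```text
[np.float64(0.3157), np.float64(-0.1993), np.float64(0.0018), np.float64(-0.0704), np.float64(0.0073), np.float64(26.6741)] [np.float64(0.479), np.float64(-0.5746), np.float64(0.0623), np.float64(-8.2135), np.float64(34.3649), np.float64(25.8121)] [453.69363 155.87546 140.     ]
```

Emit:
{"fn": "apply_moves", "kwargs": {"deltas": [[0.05, -0.032, 0, 0, 0, 5], [0.1, -0.065, 0, 0, 0, 10], [0.15, -0.1, 0, 0, 0, 15], [0.2, -0.13, 0, 0, 0, 20], [0.26, -0.165, 0, 0, 0, 24], [0.316, -0.199, 0, 0, 0, 26.7], [0.345, -0.25, 0, -2, 8, 26.6], [0.375, -0.31, 0, -4, 15, 26.5], [0.4, -0.37, 0, -6, 22, 26.3], [0.425, -0.43, 0, -7, 28, 26.1], [0.45, -0.49, 0.02, -8, 32, 25.9], [0.465, -0.535, 0.04, -8.2, 34.4, 25.8], [0.479, -0.5746, 0.0623, -8.2, 34.4, 25.8], [0.479, -0.5746, 0.0623, -8.2, 34.4, 25.8], [0.479, -0.5746, 0.0623, -8.2, 34.4, 25.8], [0.479, -0.5746, 0.0623, -8.2, 34.4, 25.8]], "jaw": 0}}

```text
t: 2.1
tool_pos: [439.5, 34.1, 141.9]
eef_rot: [-179.4, -35.0, -6.9]
force: [-0.9, -0.1, 1.3]
finger_gap: -0.005
finger_force: 0.0
```

```bash
python3 - <<'E'
from b import *
s=get_state();print(s["t"],s["tool_pos"],s["eef_rot"],s["force"],s["finger_gap"],H(-120,140))
np.set_printoptions(suppress=True)
for x,z in((-85,60),(-70,37),(-66,38)):print(delta(H(x,z),RT(35)))
cv2.imwrite("pics/s1.png",get_image("scene"))
E
```

```text
2.1 [439.4612703   34.11028309 141.85750391] [-179.39028267  -35.03593259   -6.91149303] [-0.93468131 -0.07419604  1.26193175] -0.004722693120517462 [453.69363 155.87546 140.     ]
[-0.0188 -0.1194  0.088  -2.7835 -0.0194  3.1029]
[-0.0198 -0.1181  0.1155 -2.7835 -0.0194  3.1029]
[-0.0159 -0.1178  0.1169 -2.7835 -0.0194  3.1029]
```

View pics/s1.png

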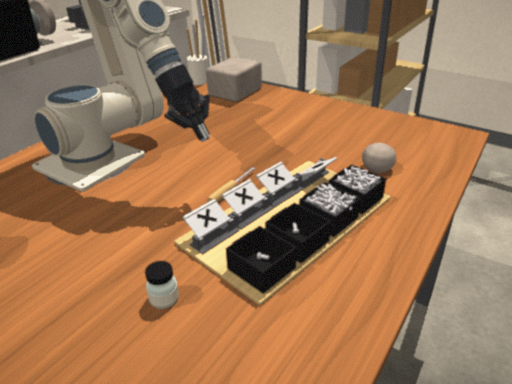

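The picture shows the gripper, tip at about (203,135), shut and tilted, still short of the goal. All objects are untouched. I'll hold and see where it settles.

Emit:
{"fn": "apply_moves", "kwargs": {"deltas": [[0, 0, 0, 0, 0, 0], [0, 0, 0, 0, 0, 0]]}}

```text
t: 2.4
tool_pos: [439.4, 34.2, 142.1]
eef_rot: [-179.4, -35.1, -6.9]
force: [0.6, 0.2, 0.6]
finger_gap: 0.003
finger_force: 0.0
```

```bash
python3 - <<'E'
from b import *
np.set_printoptions(suppress=True)
s=get_state();print(s["t"],s["tool_pos"],s["eef_rot"],s["qpos"])
for x,z in((-120,140),(-85,60),(-70,37)):print(delta(H(x,z),RT(35)))
E
```

```text
2.4 [439.38213634  34.23267291 142.09957849] [-179.38908399  -35.06104561   -6.89800844] [ -6.96737694 -15.78371635 -50.01470096  20.70859497   0.65076436
 179.94321542]
[-0.0015 -0.1225  0.0028 -2.7932 -0.0444  3.1136]
[-0.0189 -0.1193  0.0883 -2.7932 -0.0444  3.1136]
[-0.0199 -0.118   0.1157 -2.7932 -0.0444  3.1136]
```

Joint 6 is at its 180° stop, so I'll turn the tool a half turn the other way. The finger geometry is the same.

Emit:
{"fn": "apply_moves", "kwargs": {"deltas": [[0, 0, 0, 0, 0, -10], [0, 0, 0, 0, 0, -20], [0, 0, 0, 0, 0, -30], [0, 0, 0, 0, 0, -40], [0, 0, 0, 0, 0, -50], [0, 0, 0, 0, 0, -60], [0, 0, 0, 0, 0, -70], [0, 0, 0, 0, 0, -80], [0, 0, 0, 0, 0, -90], [0, 0, 0, 0, 0, -100], [0, 0, 0, 0, 0, -110], [0, 0, 0, 0, 0, -120], [0, 0, 0, 0, 0, -130], [0, 0, 0, 0, 0, -140], [0, 0, 0, 0, 0, -140], [0, 0, 0, 0, 0, -140]]}}

```text
t: 4.4
tool_pos: [439.2, 34.4, 141.9]
eef_rot: [155.2, 25.6, 127.4]
force: [-0.1, -0.3, 0.0]
finger_gap: 0.002
finger_force: 0.0
```

```bash
sed -i 's/^def RT.*/&*Ro.from_euler("z",180,degrees=True)/' b.py; python3 - <<'E'
from b import *
np.set_printoptions(suppress=True)
s=get_state();print(s["t"],s["tool_pos"],s["eef_rot"],s["qpos"])
for x,z in((-120,140),(-85,60),(-70,37)):print(delta(H(x,z),RT(35)))
E
```

```text
4.4 [439.21702801  34.35125457 141.90119935] [155.24518486  25.64680487 127.36926475] [ -6.95657946 -15.78297598 -50.03679425  20.70043149   0.65364817
  40.16118161]
[  0.08     0.0926   0.0028   2.6876  -0.9519 -37.0872]
[  0.0911   0.079    0.0883   2.6876  -0.9519 -37.0872]
[  0.091    0.0774   0.1157   2.6876  -0.9519 -37.0872]
```

Emit:
{"fn": "apply_moves", "kwargs": {"deltas": [[0.015, 0.018, 0, 0.5, 0, -8], [0.03, 0.036, 0.001, 1, -0.4, -16], [0.045, 0.055, 0.002, 1.5, -0.6, -24], [0.06, 0.072, 0.0025, 2, -0.8, -32], [0.072, 0.084, 0.003, 2.7, -1, -37], [0.08, 0.0926, 0.003, 2.7, -1, -37.1], [0.08, 0.0926, 0.003, 2.7, -1, -37.1], [0.08, 0.0926, 0.003, 2.7, -1, -37.1]]}}

```text
t: 5.4
tool_pos: [453.2, 155.5, 139.3]
eef_rot: [-179.9, 35.0, 169.5]
force: [0.4, 0.4, -0.2]
finger_gap: -0.005
finger_force: 0.0
```

```bash
python3 - <<'E'
from b import *
np.set_printoptions(suppress=True)
s=get_state();print(s["t"],s["tool_pos"],s["eef_rot"],s["qpos"])
for x,z in((-120,140),(-100,80),(-85,50),(-70,37)):print(delta(H(x,z),RT(35)))
E
```

```text
5.4 [453.23188307 155.50466763 139.32473404] [-179.87273503   35.03046645  169.4591247 ] [ 20.46755056  -6.73814662 -43.76598909  22.03267414 -17.31431391
  26.22280387]
[-0.0007  0.0004 -0.0003 -0.036   0.0306  0.1303]
[ 0.0174  0.0006  0.0603 -0.036   0.0306  0.1303]
[ 0.0223  0.0006  0.0935 -0.036   0.0306  0.1303]
[ 0.0175  0.0006  0.1127 -0.036   0.0306  0.1303]
```

Emit:
{"fn": "apply_moves", "kwargs": {"deltas": [[0.006, 0, 0.02, 0, 0, 0], [0.012, 0, 0.04, 0, 0, 0], [0.0174, 0, 0.06, 0, 0, 0], [0.021, 0, 0.08, 0, 0, 0], [0.022, 0, 0.0935, 0, 0, 0], [0.02, 0, 0.103, 0, 0, 0], [0.0175, 0, 0.1127, 0, 0, 0], [0.0175, 0, 0.1127, 0, 0, 0], [0.0175, 0, 0.1127, 0, 0, 0]]}}

```text
t: 6.52
tool_pos: [502.8, 146.4, 37.3]
eef_rot: [-179.8, 35.1, 169.6]
force: [0.2, -0.1, -0.5]
finger_gap: -0.0
finger_force: 0.0
```

```bash
python3 - <<'E'
from b import *
np.set_printoptions(suppress=True)
s=get_state();print(s["t"],s["tool_pos"],H(-70,37),s["force"])
for ph in(33,45,60,75,90,100,110):
    a=np.radians(ph);print(ph,delta(H(-52*np.cos(a)-6.6,38+52*np.sin(a)-16.8),RT(35)))
for p in ((15,75),(0,110),(-100,150)):print(p,delta(H(*p),RT(35)))
a=get_image("scene");b=get_image("top")
cv2.imwrite("pics/s2.png",np.hstack([cv2.resize(a[100:260,150:330],None,fx=2.2,fy=2.2),cv2.resize(b[130:290,130:310],None,fx=2.2,fy=2.2)]))
E
```

```text
6.525 [502.82395147 146.40473406  37.29729217] [502.835   146.64914  37.     ] [ 0.20663966 -0.09041783 -0.49879697]
33 [-0.0232  0.0002  0.0013 -0.028   0.0512  0.2192]
45 [-0.0336  0.0001 -0.0016 -0.028   0.0512  0.2192]
60 [-0.0472  0.0001 -0.0022 -0.028   0.0512  0.2192]
75 [-0.0605  0.0001  0.0007 -0.028   0.0512  0.2192]
90 [-0.0725  0.      0.007  -0.028   0.0512  0.2192]
100 [-0.0794  0.      0.0128 -0.028   0.0512  0.2192]
110 [-0.0853  0.      0.0198 -0.028   0.0512  0.2192]
(15, 75) [-0.0912  0.      0.0179 -0.028   0.0512  0.2192]
(0, 110) [-0.099  -0.0001 -0.0193 -0.028   0.0512  0.2192]
(-100, 150) [-0.0401  0.     -0.1095 -0.028   0.0512  0.2192]
```

View pics/s2.png

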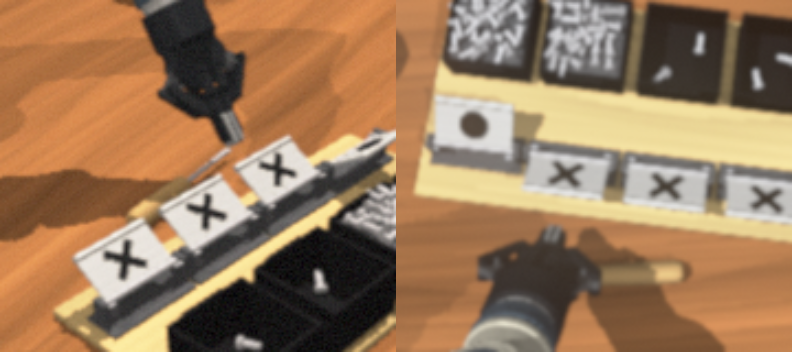

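The tip, at (555,235) in the right panel, stands just in front of tag 2 and below its bead, with nothing touched. Now I'll push along the arc.

Emit:
{"fn": "apply_moves", "kwargs": {"deltas": [[-0.008, 0, 0.001, 0, 0, 0], [-0.016, 0, 0.001, 0, 0, 0], [-0.023, 0, 0.001, 0, 0, 0], [-0.028, 0, 0, 0, 0, 0], [-0.0336, 0, -0.0016, 0, 0, 0], [-0.04, 0, -0.002, 0, 0, 0], [-0.0472, 0, -0.0022, 0, 0, 0], [-0.054, 0, -0.001, 0, 0, 0], [-0.0605, 0, 0.0007, 0, 0, 0], [-0.067, 0, 0.004, 0, 0, 0], [-0.0725, 0, 0.007, 0, 0, 0], [-0.0794, 0, 0.0128, 0, 0, 0], [-0.085, 0, 0.016, 0, 0, 0], [-0.091, 0, 0.018, 0, 0, 0], [-0.091, 0, 0.018, 0, 0, 0], [-0.091, 0, 0.018, 0, 0, 0]]}}

```text
t: 8.62
tool_pos: [586.1, 131.1, 74.5]
eef_rot: [-179.8, 35.0, 169.6]
force: [-0.3, -0.7, -0.2]
finger_gap: -0.0
finger_force: 0.0
```

```bash
python3 - <<'E'
from b import *
np.set_printoptions(suppress=True)
s=get_state();print(s["t"],s["tool_pos"],H(15,75),s["force"])
for p in ((0,110),(-100,180)):print(p,delta(H(*p),RT(35)))
a=get_image("scene");b=get_image("top")
cv2.imwrite("pics/s3.png",np.hstack([cv2.resize(a[100:260,150:330],None,fx=2.2,fy=2.2),cv2.resize(b[130:290,130:310],None,fx=2.2,fy=2.2)]))
E
```

```text
8.625 [586.0825324  131.0539229   74.50470698] [586.37537 130.96442  75.     ] [-0.32335959 -0.6976369  -0.21050907]
(0, 110) [-0.0083 -0.0001 -0.0375 -0.0298  0.0307  0.2364]
(-100, 180) [ 0.0334 -0.0001 -0.1522 -0.0298  0.0307  0.2364]
```

View pics/s3.png

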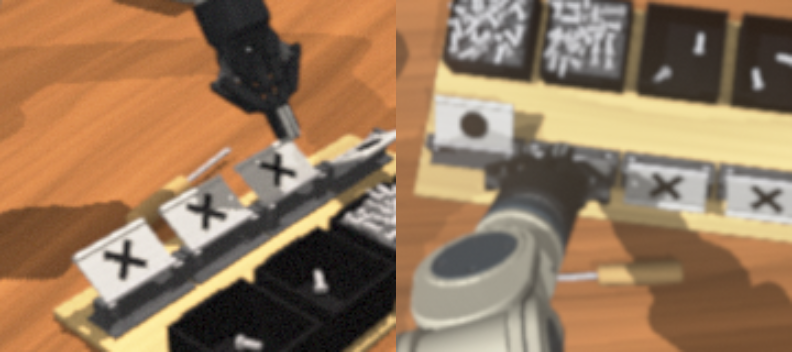

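```bash
python3 - <<'E'
from b import *
f=lambda p:((p-[150,100])*2.2).round()
s=get_state()
print("tcp",f(proj("scene",s["tool_pos"])),"bead robot side",f(proj("scene",[H(-44,66,12),H(-44,66,100)])),"hinge",f(proj("scene",[H(0,38,12),H(0,38,100)])),"up",f(proj("scene",[H(0,90,12),H(0,90,100)])),"bin",f(proj("scene",[H(44,66,12),H(44,66,100)])))
E
```

```text
tcp [[303. 164.]] bead robot side [[236. 168.]
 [289. 138.]] hinge [[266. 204.]
 [318. 172.]] up [[265. 163.]
 [319. 132.]] bin [[297. 198.]
 [349. 165.]]
```

```bash
python3 - <<'E'
from b import *
a=get_image("scene");o=cv2.imread("pics/scene0.png");c=lambda i:cv2.resize(i[130:210,230:310],None,fx=5,fy=5,interpolation=cv2.INTER_CUBIC)
cv2.imwrite("pics/s4.png",np.hstack([c(o),c(a)]))
E
```

```text
(no output)
```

View pics/s4.png

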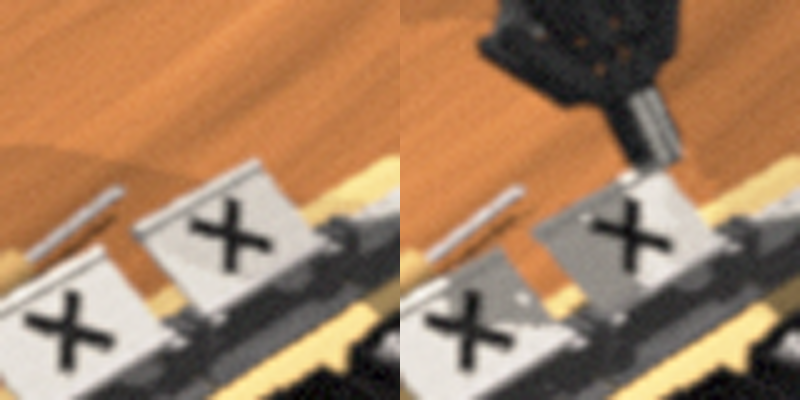

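```bash
python3 - <<'E'
from b import *
print(proj("scene",[439.4,34.2,142]),proj("top",[439.4,34.2,142]), "s2:",(proj("scene",[502.8,146.4,37.3])-[150,100])*2.2,(proj("top",[502.8,146.4,37.3])-[130,130])*2.2)
s=get_state();print(s["tool_pos"],s["qpos"],s["force"],s["finger_gap"])
R=Ro.from_euler("xyz",s["eef_rot"],degrees=True);z=R.apply([0,0,1]);print(z)
for k in(0,20,40,60):print(k,(proj("scene",s["tool_pos"]-k*z)-[230,130])*5+[400,0])
E
```

```text
[[212.01822127 151.22615477]] [[252.47470965 249.84683628]] s2: [[246.40738899 166.00202285]] [[164.05797727 219.38115819]]
[586.05034752 131.14902882  74.572352  ] [ 11.29108748   8.62040107 -40.22461373   8.13083898 -12.43287174
  18.05652901] [-0.17127465 -0.07082375 -0.37176656] 0.003400073565325442
[ 0.56406438 -0.10692495 -0.81877862]
0 [[688.40422971 223.39684357]]
20 [[670.72051361 185.64296815]]
40 [[652.9597207  147.74051042]]
60 [[635.12376306 109.69374944]]
```

The seen tip is consistently short of the projected TCP, so the finger passed over the bead and the tag hasn't moved. I'll triangulate the real tip from the s2 views.

```bash
python3 - <<'E'
from b import *
def tri(p,q):
    o=[];
    a0,a1=ray("scene",p,0),ray("scene",p,200);b0,b1=ray("top",q,0),ray("top",q,200)
    t=np.linalg.lstsq(np.c_[a1-a0,-(b1-b0)],b0-a0,rcond=None)[0]
    A,B=a0+t[0]*(a1-a0),b0+t[1]*(b1-b0);return (A+B)/2,np.linalg.norm(A-B)
P,e=tri((258.2,164.5),(202.3,233.6));T=np.array([502.8,146.4,37.3])
R=RT(35);print(P,e,"tip in tool frame",R.inv().apply(P-T))
for d in(0,20,30):print(proj("scene",T-d*R.apply([0,0,1])),proj("top",T-d*R.apply([0,0,1])))
E
```

```text
[490.18492499 149.15176053  64.37317504] 0.26459969242125936 tip in tool frame [ -4.95603128   0.36171683 -29.57999366]
[[262.00335863 175.45546493]] [[204.57180785 229.71870827]]
[[258.63518372 168.36920602]] [[203.09816802 233.57635015]]
[[256.94638526 164.81639364]] [[202.33780222 235.56703905]]
```

The true tip is about 28 mm short along tool z, so I'll retreat and redo the arc 28 mm deeper.

Emit:
{"fn": "apply_moves", "kwargs": {"deltas": [[0, 0, -0.02, 0, 0, 0], [0.01, 0, -0.045, 0, 0, 0], [0.03, 0, -0.055, 0, 0, 0], [0.05, 0, -0.06, 0, 0, 0], [0.075, 0, -0.06, 0, 0, 0], [0.095, 0, -0.05, 0, 0, 0], [0.096, 0, -0.03, 0, 0, 0], [0.096, 0, -0.01, 0, 0, 0], [0.094, 0, 0.003, 0, 0, 0], [0.091, 0, 0.01, 0, 0, 0], [0.091, 0, 0.01, 0, 0, 0], [0.091, 0, 0.01, 0, 0, 0]]}}

```text
t: 10.28
tool_pos: [518.5, 143.5, 14.5]
eef_rot: [-179.8, 35.1, 169.6]
force: [0.6, -0.6, 0.4]
finger_gap: 0.002
finger_force: 0.0
```

```bash
python3 - <<'E'
from b import *
np.set_printoptions(suppress=True)
s=get_state();zz=RT(35).apply([0,0,1]);print(s["t"],s["tool_pos"],H(-70,37)+28*zz,s["force"])
for ph in(33,60,90,100):
    a=np.radians(ph);print(ph,delta(H(-52*np.cos(a)-6.6,38+52*np.sin(a)-16.8)+28*zz,RT(35)))
a=get_image("scene");b=get_image("top")
cv2.imwrite("pics/s5.png",np.hstack([cv2.resize(a[130:210,220:300],None,fx=5,fy=5),cv2.resize(b[180:260,160:240],None,fx=5,fy=5)]))
E
```

```text
10.275 [518.52952853 143.51052203  14.49094571] [518.61589075 143.66730753  14.06374276] [ 0.5897939  -0.60479539  0.3727955 ]
33 [-0.0232  0.0001  0.0015 -0.0186  0.0603  0.229 ]
60 [-0.0472  0.     -0.0021 -0.0186  0.0603  0.229 ]
90 [-0.0725 -0.      0.0072 -0.0186  0.0603  0.229 ]
100 [-0.0794 -0.0001  0.013  -0.0186  0.0603  0.229 ]
```

View pics/s5.png

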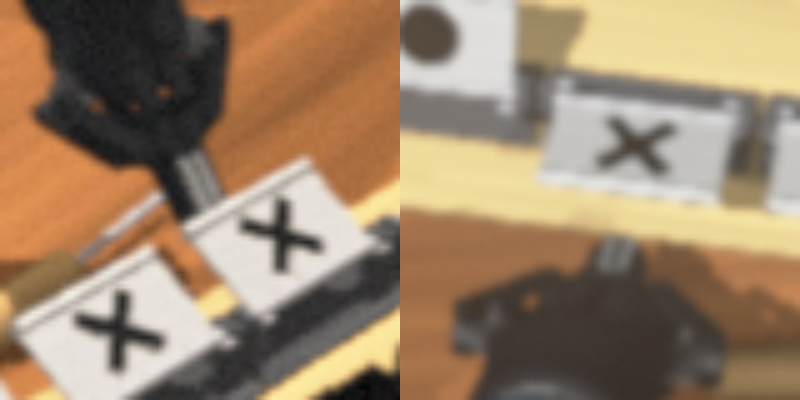

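The tip is now seen going behind and below the bead of tag 2, at (200,215) on the left and (615,240) on the right. Nothing else is touched, so I'll push.

Emit:
{"fn": "apply_moves", "kwargs": {"deltas": [[-0.008, 0, 0.001, 0, 0, 0], [-0.016, 0, 0.001, 0, 0, 0], [-0.023, 0, 0.001, 0, 0, 0], [-0.028, 0, 0, 0, 0, 0], [-0.0336, 0, -0.0016, 0, 0, 0], [-0.04, 0, -0.002, 0, 0, 0], [-0.0472, 0, -0.0022, 0, 0, 0], [-0.054, 0, -0.001, 0, 0, 0], [-0.0605, 0, 0.0007, 0, 0, 0], [-0.067, 0, 0.004, 0, 0, 0], [-0.0725, 0, 0.007, 0, 0, 0], [-0.0794, 0, 0.01, 0, 0, 0], [-0.085, 0, 0.013, 0, 0, 0], [-0.091, 0, 0.014, 0, 0, 0], [-0.091, 0, 0.014, 0, 0, 0], [-0.091, 0, 0.014, 0, 0, 0]]}}

```text
t: 12.38
tool_pos: [599.6, 128.5, 54.8]
eef_rot: [-179.8, 35.0, 169.6]
force: [-0.6, 0.3, -0.3]
finger_gap: -0.002
finger_force: 0.0
```

Emit:
{"fn": "apply_moves", "kwargs": {"deltas": [[0, 0, -0.02, 0, 0, 0], [0.01, 0, -0.045, 0, 0, 0], [0.03, 0, -0.08, 0, 0, 0], [0.05, 0, -0.12, 0, 0, 0], [0.06, 0, -0.16, 0, 0, 0], [0.06, 0, -0.2, 0, 0, 0], [0.06, 0, -0.2, 0, 0, 0], [0.06, 0, -0.2, 0, 0, 0]]}}

```text
t: 13.38
tool_pos: [438.5, 158.8, 183.9]
eef_rot: [-179.8, 35.0, 169.6]
force: [-0.4, -0.9, -0.5]
finger_gap: -0.001
finger_force: 0.0
```

```bash
python3 - <<'E'
from b import *
s=get_state();print(s["t"],s["tool_pos"],s["force"])
a=get_image("scene");b=get_image("top")
cv2.imwrite("pics/s6.png",np.hstack([cv2.resize(a[110:310,150:400],None,fx=1.6,fy=1.6),cv2.resize(b[100:300,90:340],None,fx=1.6,fy=1.6)]))
E
```

```text
13.375 [438.54132224 158.83628314 183.89014827] [-0.39196146 -0.88171236 -0.51439137]
```

View pics/s6.png

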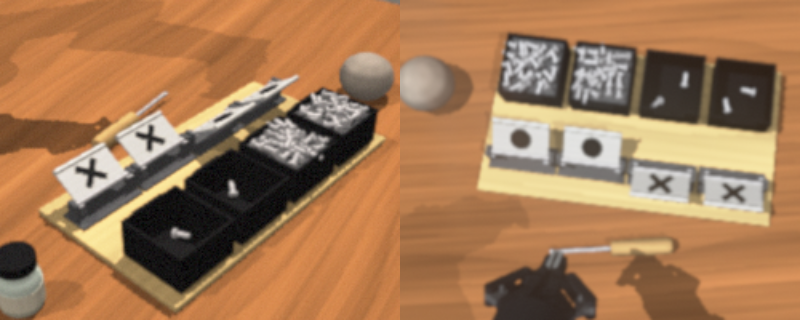

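Tag 2 now lies towards its bin with the disc up, at (592,148) in the right panel. The disc and cross tags match the bins, and the arm is clear. I'll check numerically that the bystanders haven't shifted, then hand in.

```bash
python3 - <<'E'
from h import *
o=cv2.cvtColor(cv2.imread("pics/scene0.png"),cv2.COLOR_BGR2GRAY);a=cv2.cvtColor(get_image("scene"),cv2.COLOR_BGR2GRAY)
for n,(x,y,w,h) in dict(driver=(200,160,60,45),stone=(355,135,48,45),jar=(140,255,45,60),bins=(225,160,165,135)).items():
    r=cv2.matchTemplate(a[y-8:y+h+8,x-8:x+w+8],o[y:y+h,x:x+w],cv2.TM_CCOEFF_NORMED);print(n,np.array(cv2.minMaxLoc(r)[3])-8,r.max())
job.close_job()
E
```

```text
driver [0 0] 0.91401756
stone [0 0] 0.99682415
jar [0 0] 0.9828954
bins [0 0] 0.95769334
the job is handed in; nothing more can be done
```

The one wrong tag, second from the left, was turned to disc up; all four tags now match their bins, image matching showed no shift of the bins, stone, jar or driver, and the job is handed in.

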